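# Unload the flask shaker into the lidded carrying box

### The arm

A 7-joint arm with a two-finger parallel gripper is mounted at the origin on the work surface. World frame = base frame: x ahead of the robot, y to its left, z up, the work surface at z = 0. Lengths are in mm, angles in rad, forces in N, time in s.
With the tool pointing down it reaches from about 400 to 850 mm from the base axis. Payload 6.9 kg.
Tool frame: the origin (TCP) lies midway between the tips of the shut fingers; the grasp point (between the pads) lies 19 mm behind it (ctrl.pinch_z is the distance from the TCP to the grasp point, in mm); z points along the fingers, y is the line along which they close (so a half turn about z gives the same grasp; the last joint's range is limited). The gripper opens to 85 mm and grips with 20 to 120 N. Pads are 22 mm wide; open, the fingers measure 114 mm over their backs; the gripper's body (76 mm by 85 mm) begins 54 mm behind the grasp point. The pads swing forward as they close: fully open they stand 13 mm farther back than shut.
Start: joints at [-1.129, 0.507, -0.238, 1.5, 0.126, 1.149, -0.155], TCP at [205.971, 590.074, 231.275] pointing down, gripper open.
Joint ranges: [-3.08, 3.08], [-0.24, 2.05], [-1.43, 1.35], [0, 2.5], [-1.52, 4.66], [0.17, 1.96], [-2.89, 2.89]. Speed limits (rad/s): [2.39, 2.39, 3.14, 3.14, 3.14, 3.14, 3.14].

### API

Orientations are given as a rotation vector (axis times angle).
In Python, from cell import ctrl, eyes gives the robot as it stands. The module is installed in compiled form; this text tells all that it offers.
- The arm moves only by the tool jog_arm, never from a script. Its arguments are lists of equal length, an entry for each row: "linear": the shift along the tool's x, y, z in cm, a list of three; "twist": the turn about the tool's z in degrees. A call has exactly 8 rows; each row is the pose to reach, as a shift and turn from the pose commanded when the call began, along the tool's axes at that moment; what a row does not reach only later rows make up. A row lasts 1/10 s, in which the tool goes at most 50 mm and 8.59 degrees, less where a joint would pass 70% of its speed; a pose out of reach is approached as far as the arm can. A call with a gripper value outside its range is refused whole. "grip" is the finger opening in cm, from 0 to 8.54, set as the call begins (left out, the last holds). The fingers move at their own pace and stop on an object; "force" is the grip in N (left out, the last holds). Time passes only in rows, so rows that repeat a pose let the fingers close, or fill a call up. It gives the time, the measured TCP pose, the force, the opening and the grip force at its end, in the units of the state.
- ctrl.get_obs(): the state, without advancing time (a new reading comes with each control period).
- eyes.read_camera(name): name is "side" or "top"; returns the picture (400x640x3 uint8, red, green, blue); there is no depth.
- eyes.camera_params(name): a dict with "fx", "fy", "cx", "cy" (pixels), "R" (3x3) and "t" (3): a world point X has camera coordinates R X + t. Camera axes: x right, y down, z forward; pixel columns grow to the right and rows downward; lengths in mm; the calibration is good to about 2 mm. A picture is of the moment at which its call begins. camera_params takes no time and is no camera call.
- ctrl.sign_off(): hands the job in; it is judged then, once.
The state is a dict: "time": time; "joint_positions": joint angles; "joint_velocities": joint speeds; "tau": joint torques, N m; "eef_pos": TCP position; "tool_rot": TCP orientation; "force": force on the tool from outside, world axes, zero at the start; "moment": the same for the moment, N m; "grip_width": finger opening in mm; "grasp_force": force on a finger pad.
Only numpy, scipy, OpenCV 4.12 (cv2) and the standard library are available. Lean on these libraries where they do the work, as an engineer would, in place of code of your own. Each camera call takes 0.05 s, during which the arm holds its last target. There are 200 camera calls.

### The job

The shaking is over: pack every flask on the shaker into the steel carrying box. Lift the box's lid off by its knob and set it flat, knob up, on the silicone mat, swing the shaker's hold-down bar fully up and back, and slide each flask forward from under the rear lip before lifting it; keep the flasks level and lay them flat on the floor of the box, none on top of another. Finish with the hold-down bar swung fully down again and the lid squarely and fully seated back on the box, and leave the other things on the bench where they are.

Things in the scene. Friction and masses are not known exactly. Their poses are not given: they have to be found in the camera images.
- shaker: Flask shaker, still, fixed: cream housing, aluminium platform 213 x 270 mm (all sizes here in mm). Origin: centre of its underside; x from its front (robot side) to its back, z up. Flasks lie on a rubber mat at z = 86, in 4 lanes along x, 38 wide, at y = -94.5, -31.5, 31.5, 94.5, between flat ribs 25 wide, 5 high. Lanes are open in front; platform ends at x = -105.
- rear_lip (a point): Middle of the front edge, underside, of the shaker's fixed rear lip (x = 62, y = 0, z = 111 mm of the shaker; axes as the shaker's), 25 above the flasks' mat; its top is 28 above the mat and it runs the full width. The flasks' heels start 6 to 14 behind this edge, under the lip (a stop face is 16 behind it), so a flask must be slid forward before it can be lifted.
- bar (a joint): Hinged hold-down bar of the shaker, angle in rad: 0 (start 0 to 0.03) is down, lying across all the flasks some 2 mm above them; it opens upward and back to its stop at 1.75. Stiff friction hinge: it stays where it is left; moving it takes about 4 N at the tab.
- bar_hinge (a point): Middle of the bar's hinge axis, which runs along the shaker's y (x = 98, y = 0, z = 115.5 of the shaker); fixed; axes as the shaker's. The bar is a rubber-covered rod 14 mm thick along y, 70 in front of the axis when down, on side arms at y = +-127; fully open it stands 69 above the axis.
- bar_tab (a point): Grip point of the steel lifting tab in the middle of the bar. The tab is 12 mm thick along y and 14 wide; with the bar down it leans 45 degrees forward of upright, and it turns with the bar (open: it points back and up). Point: 35 from the rod's axis, 6 short of the tab's end; bar down: 94.7 in front of the hinge axis and 24.7 above it.
- box: Stainless carrying box, fixed on the bench, 216 (x) x 186 (y) x 48 mm high, walls 4 thick, inner floor 4 above the bench. Origin: centre of its underside; x along its long side, z up. Room for four flasks lying flat, two by two, lengthways.
- lid_knob (a point): Middle of the black knob (30 dia, 27 mm high) of the box's loose steel lid, 34 above the lid's lower edge. Lid 232 (x) x 202 (y), 0.28 to 0.46 kg; plate top 13, plate underside 10 above the lower edge of its skirt, which drops outside the box's rim with 5 to spare all round. Point: 72 above the bench when on the box, 37 when on the mat. x along the long side, z up.
- mat: Thin grey-green silicone mat, fixed flat on the bench, 250 (x) x 220 (y) x 3 mm, empty. Origin: centre of its underside.
- flask1_mid (a point): Culture flask, up to four alike (None: not there): flat clear bottle lying on its broad face, white screw cap towards the robot. Body 55 x 34 wide x 20 mm high, 85 long with the cap (19 dia), 40 to 85 g. Point: middle of the body, 10 above its underside; the body's flat heel is 27.5 from it along the flask's +x, the cap's end 57.5 along -x; z up.
- flask2_mid (a point): Culture flask like flask1, same size, point and axes (None when it is not there).
- flask3_mid (a point): Culture flask like flask1, same size, point and axes (None when it is not there).
- flask4_mid (a point): Culture flask like flask1, same size, point and axes (None when it is not there).
- beaker: Bystander: small empty glass beaker, 64 across, 85 mm high; origin at the centre of its underside.
- reagent: Bystander: amber bottle, 64 across, 130 mm high; origin at the centre of its underside.
- tipbox: Bystander: pipette-tip box, 85 x 120 x 80 mm; origin at the centre of its underside.
- dishes: Bystander: stack of three small culture dishes, 60 across, 38 mm high; origin at the centre of its underside.
- timer: Bystander: white bench timer, 60 x 60 x 16 mm; origin at the centre of its underside.
- tuberack: Bystander: rack of capped tubes, 70 x 190 x 92 mm; origin at the centre of its underside.
- remote: Bystander: black remote control, 160 x 45 x 18 mm; origin at the centre of its underside.
Mind the look-alikes: they are no part of the job. Leave any green or yellow look-alike of the part that bears flask2_mid alone.

How it is judged (in metres and radians):
On the way, in this order (a step that is already met when the one before it is completed fails the run):
1. the lid lies flat, knob up, released on the mat (its centre within 90 mm of the mat's), and the hold-down bar is swung up (more than 1.4 rad) (horizontal distance between lid_knob and mat below 0.09 m and height (world z) of lid_knob below 0.043 m and angle between lid_knob's own z axis and vertical below 0.06 rad and contact force between the fingers and lid below 0.05 N and value of joint bar above 1.4 rad), for 0.2 s.
2. every flask present lies flat on the floor inside the box (x of flask1_mid in the frame of box between -0.095 and 0.095 m and y of flask1_mid in the frame of box between -0.085 and 0.085 m and z of each of flask1_mid, flask2_mid, flask3_mid, flask4_mid in the frame of box below 0.02 m and angle between each of flask1_mid, flask2_mid, flask3_mid, flask4_mid's own z axis and vertical below 0.15 rad and x of flask2_mid in the frame of box between -0.095 and 0.095 m and y of flask2_mid in the frame of box between -0.085 and 0.085 m and x of flask3_mid in the frame of box between -0.095 and 0.095 m and y of flask3_mid in the frame of box between -0.085 and 0.085 m and x of flask4_mid in the frame of box between -0.095 and 0.095 m and y of flask4_mid in the frame of box between -0.085 and 0.085 m), for 0.2 s.
At the end, for the whole second after the job is handed in: Every flask present lies inside the box flat on its floor (within 0.15 rad of level), the hold-down bar is down (less than 0.08 rad), and the lid rests fully on the box: centre within 14 mm, turned less than 0.12 rad, level within 0.03 rad, seated within about 3 mm of full depth, at rest (all of step 2 and value of joint bar below 0.08 rad and horizontal distance between lid_knob and box below 0.014 m and z of lid_knob in the frame of box between 0.068 and 0.0755 m and angle between lid_knob's own z axis and vertical below 0.03 rad and angle between the x axis of lid_knob and the x axis of box, either way round below 0.12 rad and linear speed of lid below 0.02 m/s); the robot touches nothing.
It fails at once if a flask is tipped more than 0.6 rad from level (angle between any of flask1_mid, flask2_mid, flask3_mid, flask4_mid's own z axis and vertical above 0.6 rad).
It fails at once if another thing on the bench is pushed more than 30 mm or knocked over (distance of any of beaker, reagent, tipbox, dishes, timer, tuberack, remote from where it was at the start of the episode above 0.03 m or angle between any of beaker, reagent, tipbox, dishes, timer, tuberack, remote's own z axis and vertical above 0.5 rad).
Of flask1, flask2, flask3, flask4 only 2 to 4 are there at a start; the rules pass over those that are not, and their reading is None.
At some moment in a run one of lid, flask1, flask2, flask3, flask4 may be knocked a few centimetres aside while the robot is not near it.
It also fails if it takes over 210 s, if anything falls off the work surface, if the arm or the gripper's body presses on something with over 40 N, if the wrist force passes 120 N, or if a joint passes its speed limit or range.

## Working session

There is one attempt and no reset: what is moved stays moved. The work goes in short steps, Python scripts to look and compute and a tool call to move; the robot and the scene stay as the last step left them, time stands still between calls to the robot, and variables do not carry over. Pictures are saved under pics/ and viewed, at most 14 in all, crops included, and the job is handed in when it is done.

Besides the shell and the picture viewer there is one more tool, called after "Emit:" as name(argument=value, ...), one argument or row to a line, values as JSON. jog_arm: Moves the arm, as the interface text tells. Its arguments: {"type":"object","properties":{"linear":{"type":"array"},"twist":{"type":"array"},"grip":{"type":"number"},"force":{"type":"number"}},"required":["linear","twist"]}

```bash
mkdir -p pics; cat > h.py <<'E'
import numpy as np, cv2
from cell import ctrl, eyes
from scipy.spatial.transform import Rotation as Ro
def snap(n,f=None):
    im=eyes.read_camera(n)
    if f: cv2.imwrite('pics/'+f,im[:,:,::-1])
    return im
def ray(n,u,v,z):
    p=eyes.camera_params(n);R=np.array(p['R']);t=np.array(p['t'])
    d=R.T@np.array([(u-p['cx'])/p['fx'],(v-p['cy'])/p['fy'],1]);c=-R.T@t
    return c+d*(z-c[2])/d[2]
def proj(n,X):
    p=eyes.camera_params(n);c=np.array(p['R'])@np.array(X,float)+np.array(p['t'])
    return np.array([p['fx']*c[0]/c[2]+p['cx'],p['fy']*c[1]/c[2]+p['cy']])
def st():
    o=ctrl.get_obs();print('t',o['time'],'p',np.round(o['eef_pos'],1),'rv',np.round(o['tool_rot'],3),'F',np.round(o['force'],1),'g',o['grip_width'],o['grasp_force']);return o
def togo(target,yaw=None):
    """shift in tool axes (cm) to world target; tool yaw change"""
    o=ctrl.get_obs();R=Ro.from_rotvec(o['tool_rot']).as_matrix()
    print('shift cm',np.round(R.T@(np.array(target)-o['eef_pos'])/10,2))
E
python3 - <<'E'
from h import *
o=st();print(Ro.from_rotvec(o['tool_rot']).as_matrix().round(3))
for n in('top','side'):
    snap(n,n+'0.png');p=eyes.camera_params(n);print(p,-np.array(p['R']).T@p['t'])
E
```

```text
t 0.0 p [205.9 589.6 230.4] rv [-5.250e-01 -3.097e+00  3.000e-03] F [0.1 0.8 0.6] g 85.53191374772396 0.0
[[-0.944  0.33  -0.001]
 [ 0.33   0.944 -0.002]
 [-0.    -0.002 -1.   ]]
{'fx': 431.509898784553, 'fy': 431.509898784553, 'cx': 321.660978731442, 'cy': 192.97741655352843, 'R': array([[ 0.02414321, -0.9996572 ,  0.01012889],
       [-0.9820683 , -0.02561091, -0.18677777],
       [ 0.18697315, -0.00543784, -0.98234997]]), 't': array([ -33.79775151,  512.44464721, 1297.07841281])} [ 261.55278737  -13.60868175 1370.240547  ]
{'fx': 443.69620150605033, 'fy': 443.69620150605033, 'cx': 328.0417179540611, 'cy': 197.48970639875944, 'R': array([[ 9.98569205e-01, -5.34658693e-02,  9.71522247e-04],
       [-4.03952046e-02, -7.66107113e-01, -6.41442217e-01],
       [ 3.50395558e-02,  6.40485200e-01, -7.67170736e-01]]), 't': array([-472.80153293,   85.75589722, 1352.99422896])} [ 428.180861   -826.15332154 1093.44436833]
```

View pics/top0.png

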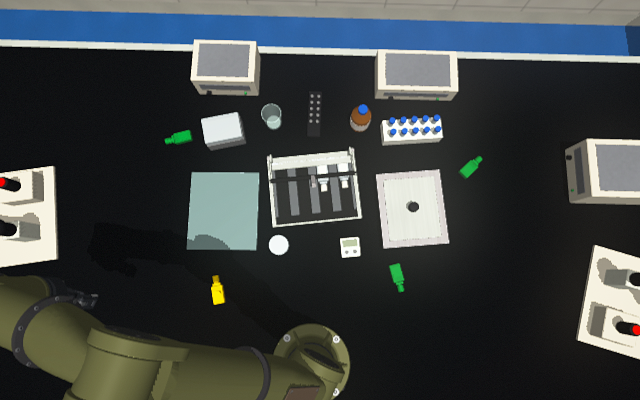

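View pics/side0.png

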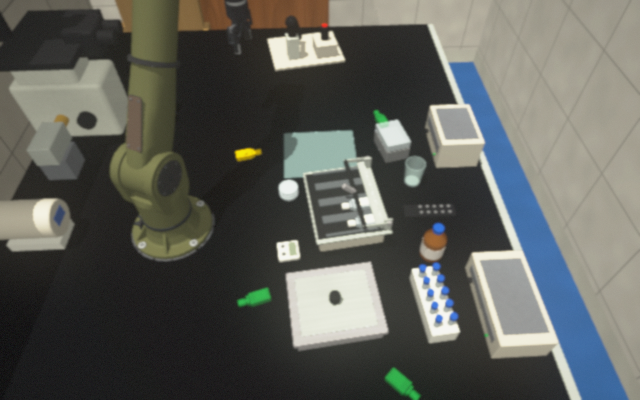

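Top: grey-green mat centred near (223,210), shaker (314,187), box with black knob (412,206), two white caps near (323,183) and (344,181). I'll zoom and compute corners.

```bash
python3 - <<'E'
from h import *
a=cv2.imread('pics/top0.png');b=cv2.imread('pics/side0.png')
A=cv2.resize(a[140:235,255:370],(800*3//4,int(95*600/115)),interpolation=3)
B=cv2.resize(b[150:255,295:400],(490,490),interpolation=3)
cv2.imwrite('pics/z0.png',cv2.resize(np.hstack([cv2.resize(A,(500,int(500*95/115))),cv2.resize(B,(300,300))[:]*0+0]) if 0 else np.vstack([cv2.resize(A,(360,297)),cv2.resize(B,(360,300))]),(360,597)) if 0 else cv2.resize(A,(720,595)))
cv2.imwrite('pics/z1.png',cv2.resize(B,(590,590)))
t=a[:,:,::-1].astype(int);hsv=cv2.cvtColor(a,cv2.COLOR_BGR2HSV)
def blob(n,im,m,roi):
    mm=np.zeros(m.shape,np.uint8);x0,x1,y0,y1=roi;mm[y0:y1,x0:x1]=m[y0:y1,x0:x1]
    c=max(cv2.findContours(mm,0,2)[0],key=cv2.contourArea);return c
# knob
for n,im,roi,zr in(('top',a,(395,430,190,225),37),('side',b,(320,350,285,310),None)):
    g=im.max(2);c=blob(n,im,(g<110).astype(np.uint8),roi);m=cv2.moments(c);u,v=m['m10']/m['m00'],m['m01']/m['m00'];print('knob',n,u,v,ray(n,u,v,72).round(1))
# lid
def rect(n,m,roi,z):
    c=blob(n,None,m,roi);q=cv2.boxPoints(cv2.minAreaRect(c));w=cv2.convexHull(c);e=cv2.approxPolyDP(w,6,True)[:,0]
    P=np.array([ray(n,*p,z)[:2] for p in e]);print(n,e.tolist(),P.round(0).tolist(),P.mean(0).round(1));return P
rect('top',(a.min(2)>140).astype(np.uint8),(370,455,160,255),48)
rect('side',(b.min(2)>140).astype(np.uint8),(275,395,255,355),48)
def mt(im):
    h=cv2.cvtColor(im,cv2.COLOR_BGR2HSV);return ((h[...,0]>70)&(h[...,0]<100)&(h[...,1]>40)&(h[...,2]>60)).astype(np.uint8)
rect('top',mt(a),(180,262,165,255),3);rect('side',mt(b),(275,362,125,180),3)
E
```

```text
knob top 412.9402298850574 206.61149425287354 [ 473.6 -300.2   72. ]
knob side 334.5893186003683 297.1970534069981 [ 473.8 -302.1   72. ]
top [[438, 169], [448, 243], [383, 247], [376, 174]] [[600.0, -387.0], [367.0, -411.0], [350.0, -212.0], [579.0, -191.0]] [ 474.1 -300.2]
side [[370, 262], [387, 331], [295, 346], [286, 274]] [[578.0, -189.0], [598.0, -387.0], [372.0, -413.0], [349.0, -215.0]] [ 474.2 -301.1]
top [[258, 172], [256, 249], [187, 249], [191, 172]] [[586.0, 187.0], [337.0, 181.0], [332.0, 397.0], [580.0, 404.0]] [458.7 292.4]
side [[344, 132], [346, 142], [324, 142], [325, 132]] [[553.0, 393.0], [556.0, 339.0], [477.0, 343.0], [484.0, 396.0]] [517.5 367.9]
```

View pics/z0.png

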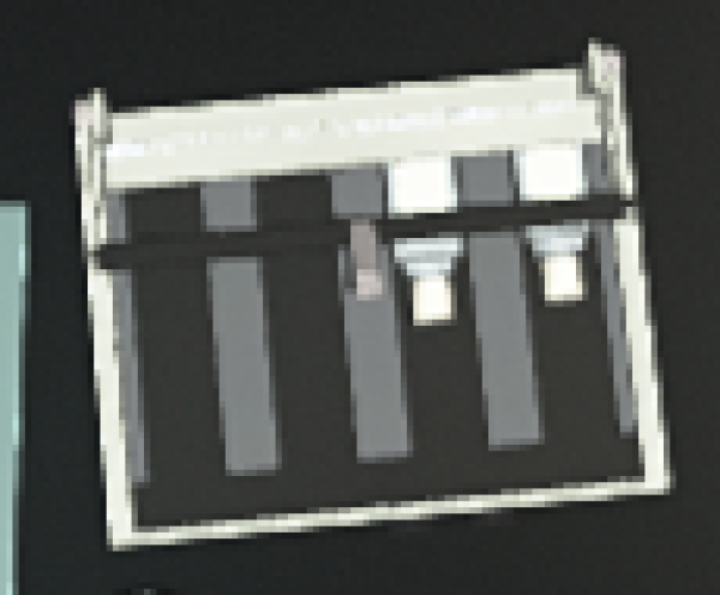

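View pics/z1.png

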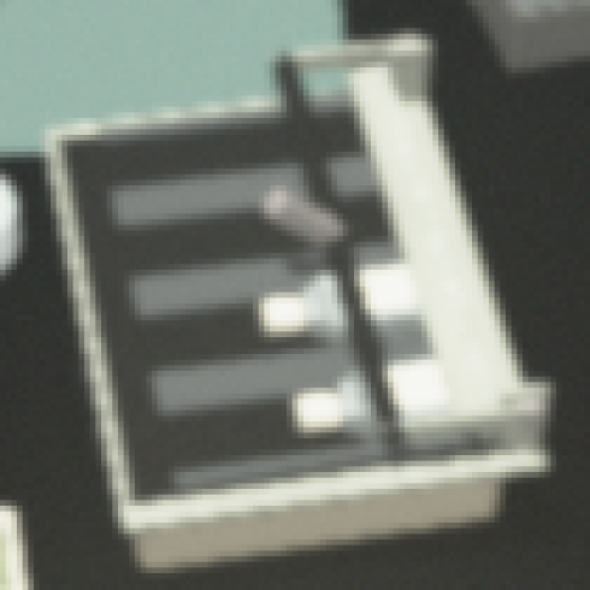

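Zoom: two flasks, in the lanes y=-31.5 and -94.5; lip's front edge crop (108,187)-(583,140); tab end at (370,297); cap ends (434,322), (562,299).

```bash
python3 - <<'E'
from h import *
s=115/720
f=lambda n,u,v,z:ray('top',255-.4+u*s,140-.4+v*95/595,z)[:2].round(1)
for k,(u,v,z) in dict(lipL=(108,187,114),lipR=(583,140,114),ribL=(252,472,91),ribC=(385,459,91),ribR=(517,445,91),ribCtop=(357,217,91),rodL=(105,256,115.5),rodR=(632,208,115.5),cap1=(434,322,96),cap2=(562,299,96),cap1n=(432,278,96),cap2n=(561,257,96),tabend=(370,285,144),frL=(130,530,91),frR=(640,480,91),foL=(113,547,91),foR=(668,490,91)).items(): print(k,f('top',u,v,z))
s=105/590
g=lambda u,v,z:ray('side',295-.4+u*s,150-.4+v*s,z)[:2].round(1)
for k,(u,v,z) in dict(tab=(277,205,140),cap1=(262,314,96),cap2=(297,411,96),rodL=(287,60,115.5),rodR=(395,455,115.5),lipL=(360,70,114),lipR=(445,425,114)).items(): print('S',k,g(u,v,z))
E
```

```text
lipL [568.4 130.1]
lipR [597.6 -96.6]
ribL [436.1  57.8]
ribC [444.   -5.5]
ribR [452.4 -68.5]
ribCtop [562.2  11.2]
rodL [534.3 129.8]
rodR [ 564.4 -120.3]
cap1 [510.3 -27.3]
cap2 [523.2 -88.7]
cap1n [531.8 -25.8]
cap2n [543.8 -87.9]
tabend [517.6   3.3]
frL [406.9 114.7]
frR [ 437.  -127.5]
foL [398.6 122.4]
foR [ 432.5 -140.9]
S tab [519.3  10. ]
S cap1 [510.1 -25.5]
S cap2 [523.  -88.2]
S rodL [535.3 137.1]
S rodR [ 566.2 -131.4]
S lipL [574.8 128.8]
S lipR [ 592.6 -113.8]
```

Emit:
jog_arm(
  linear=[
    [0, 0, 0],
    [0, 0, -2],
    [0, 0, -2],
    [0, 0, -2],
    [0, 0, -2],
    [0, 0, -2],
    [0, 0, -2],
    [0, 0, -2],
  ],
  twist=[-8, -16, -24.7, -24.7, -24.7, -24.7, -24.7, -24.7],
)

```text
time: 0.9
eef_pos: [205.8, 590.0, 251.1]
tool_rot: [0.148, -3.138, 0.001]
force: [0.1, 0.1, 0.3]
grip_width: 85.7
grasp_force: 0.0
```

Emit:
jog_arm(
  linear=[
    [-23.6, -31.4, 0],
    [-23.6, -31.4, 0],
    [-23.6, -31.4, 0],
    [-23.6, -31.4, 0],
    [-23.6, -31.4, 0],
    [-23.6, -31.4, 0],
    [-23.6, -31.4, 0],
    [-23.6, -31.4, 0],
  ],
  twist=[0, 0, 0, 0, 0, 0, 0, 0],
)

```text
time: 1.7
eef_pos: [472.5, 297.4, 251.4]
tool_rot: [-0.146, 3.138, -0.001]
force: [1.1, -0.0, -0.5]
grip_width: 85.3
grasp_force: 0.0
```

Emit:
jog_arm(
  linear=[
    [5.4, -59.8, 0],
    [5.4, -59.8, 0],
    [5.4, -59.8, 0],
    [5.4, -59.8, 0],
    [5.4, -59.8, 0],
    [5.4, -59.8, 0],
    [5.4, -59.8, 0],
    [5.4, -59.8, 0],
  ],
  twist=[0, 0, 0, 0, 0, 0, 0, 0],
)

```text
time: 2.5
eef_pos: [472.6, -101.9, 251.6]
tool_rot: [-0.149, 3.137, -0.0]
force: [2.3, 0.1, 0.4]
grip_width: 85.6
grasp_force: 0.0
```

```bash
python3 - <<'E'
from h import *
st();togo([473.7,-301,55])
E
```

```text
t 2.5 p [ 472.6 -101.9  251.6] rv [-0.149  3.137 -0.   ] F [2.3 0.1 0.4] g 85.64576048181458 0.0
shift cm [  1.79 -19.83  19.67]
```

Emit:
jog_arm(
  linear=[
    [1.8, -19.8, 0],
    [1.8, -19.8, 0],
    [1.8, -19.8, 0],
    [1.8, -19.8, 0],
    [1.8, -19.8, 5],
    [1.8, -19.8, 10],
    [1.8, -19.8, 14],
    [1.8, -19.8, 14],
  ],
  twist=[0, 0, 0, 0, 0, 0, 0, 0],
)

```text
time: 3.3
eef_pos: [470.7, -297.0, 106.6]
tool_rot: [0.148, -3.13, -0.009]
force: [-0.6, 0.5, 0.6]
grip_width: 85.6
grasp_force: 0.0
```

Emit:
jog_arm(
  linear=[
    [0, 0, 1],
    [0, 0, 2],
    [0, 0, 3],
    [0, 0, 4],
    [0, 0, 5],
    [0, 0, 5.6],
    [0, 0, 5.6],
    [0, 0, 5.6],
  ],
  twist=[0, 0, 0, 0, 0, 0, 0, 0],
)

```text
time: 4.1
eef_pos: [473.9, -298.9, 55.3]
tool_rot: [0.15, -3.138, -0.0]
force: [0.0, -0.2, -0.4]
grip_width: 85.3
grasp_force: 0.0
```

Emit:
jog_arm(
  linear=[
    [0, 0, 0],
    [0, 0, 0],
    [0, 0, 0],
    [0, 0, 0],
    [0, 0, 0],
    [0, 0, 0],
    [0, 0, 0],
    [0, 0, 0],
  ],
  twist=[0, 0, 0, 0, 0, 0, 0, 0],
  grip=2,
  force=60,
)

```text
time: 4.9
eef_pos: [474.1, -299.3, 55.9]
tool_rot: [-0.149, 3.137, -0.001]
force: [-0.7, -1.0, 5.8]
grip_width: 28.5
grasp_force: 59.0
```

Emit:
jog_arm(
  linear=[
    [0, 0, -0.5],
    [0, 0, -1.5],
    [0, 0, -3],
    [0, 0, -5.5],
    [0, 0, -8.5],
    [0, 0, -11.5],
    [0, 0, -14],
    [0, 0, -15],
  ],
  twist=[0, 0, 0, 0, 0, 0, 0, 0],
)

```text
time: 5.7
eef_pos: [474.4, -299.1, 208.0]
tool_rot: [-0.15, 3.135, -0.003]
force: [0.1, -0.1, -4.7]
grip_width: 28.5
grasp_force: 59.6
```

```bash
python3 - <<'E'
from h import *
st();togo([459,292,205])
a=snap('top');b=snap('side')
cv2.imwrite('pics/lift.png',np.hstack([a[120:300,300:500],b[180:360,250:450]])[:,:,::-1].repeat(2,0).repeat(2,1))
E
```

```text
t 5.7 p [ 474.4 -299.1  208. ] rv [-1.500e-01  3.135e+00 -3.000e-03] F [ 0.1 -0.1 -4.7] g 28.525528283515545 59.570268988609314
shift cm [-4.09 58.99  0.2 ]
```

View pics/lift.png

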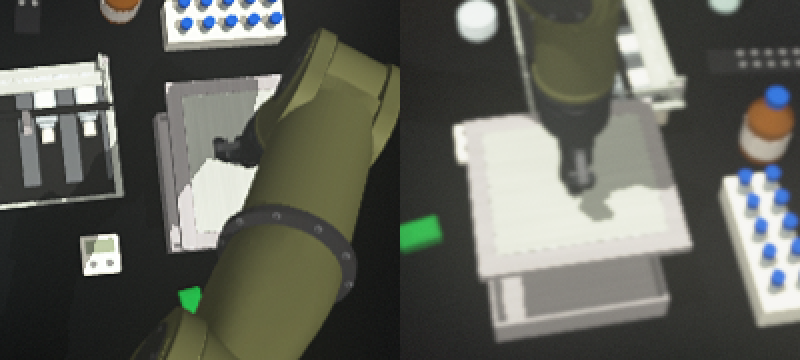

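The lid hangs level from the gripper above the open box. Carry it over.

Emit:
jog_arm(
  linear=[
    [-0.3, 4, 0],
    [-0.6, 8, 0],
    [-0.8, 12, 0],
    [-1.1, 16, 0],
    [-1.4, 20, 0],
    [-1.7, 24, 0],
    [-1.9, 28, 0],
    [-2.2, 32, 0],
  ],
  twist=[0, 0, 0, 0, 0, 0, 0, 0],
)

```text
time: 6.6
eef_pos: [463.8, 23.2, 203.8]
tool_rot: [0.149, -3.135, 0.0]
force: [1.2, -0.1, -4.3]
grip_width: 28.5
grasp_force: 60.1
```

Emit:
jog_arm(
  linear=[
    [-0.3, 4, 0],
    [-0.6, 8, 0],
    [-0.9, 12, 0],
    [-1.2, 16, 0],
    [-1.5, 20, 0],
    [-1.7, 24, 0],
    [-1.9, 26.5, 0],
    [-1.9, 27, 0],
  ],
  twist=[0, 0, 0, 0, 0, 0, 0, 0],
)

```text
time: 7.4
eef_pos: [456.5, 296.2, 203.3]
tool_rot: [0.158, -3.134, -0.002]
force: [-0.5, 0.5, -5.4]
grip_width: 28.5
grasp_force: 60.2
```

Emit:
jog_arm(
  linear=[
    [0, 0, 2],
    [0, 0, 5],
    [0, 0, 8],
    [0, 0, 11],
    [0, 0, 14],
    [0, 0, 16],
    [0, 0, 17],
    [0, 0, 17.5],
  ],
  twist=[0, 0, 0, 0, 0, 0, 0, 0],
)

```text
time: 8.2
eef_pos: [457.8, 291.3, 28.8]
tool_rot: [0.149, -3.136, 0.003]
force: [0.2, -0.2, -4.0]
grip_width: 28.3
grasp_force: 60.4
```

```bash
python3 - <<'E'
from h import *
st();togo([459,292,21])
E
```

```text
t 8.2 p [457.8 291.3  28.8] rv [ 1.490e-01 -3.136e+00  3.000e-03] F [ 0.2 -0.2 -4. ] g 28.2818801687376 60.36471247673035
shift cm [-0.13  0.06  0.78]
```

Emit:
jog_arm(
  linear=[
    [0, 0, 0.3],
    [0, 0, 0.5],
    [0, 0, 0.7],
    [0, 0, 0.8],
    [0, 0, 0.8],
    [0, 0, 0.8],
    [0, 0, 0.8],
    [0, 0, 0.8],
  ],
  twist=[0, 0, 0, 0, 0, 0, 0, 0],
)

```text
time: 9.0
eef_pos: [458.5, 292.4, 22.4]
tool_rot: [-0.15, 3.138, 0.0]
force: [1.0, 0.8, -3.9]
grip_width: 28.3
grasp_force: 60.4
```

Emit:
jog_arm(
  linear=[
    [0, 0, 0],
    [0, 0, 0],
    [0, 0, 0],
    [0, 0, 0],
    [0, 0, 0],
    [0, 0, 0],
    [0, 0, 0],
    [0, 0, 0],
  ],
  twist=[0, 0, 0, 0, 0, 0, 0, 0],
  grip=5.5,
)

```text
time: 9.8
eef_pos: [458.5, 292.4, 22.3]
tool_rot: [-0.15, 3.138, 0.0]
force: [-0.4, -0.7, -0.0]
grip_width: 55.1
grasp_force: 0.0
```

Emit:
jog_arm(
  linear=[
    [0, 0, -2],
    [0, 0, -5],
    [0, 0, -9],
    [0, 0, -13],
    [0, 0, -16],
    [0, 0, -18],
    [0, 0, -18],
    [0, 0, -18],
  ],
  twist=[0, 0, 0, 0, 0, 0, 0, 0],
)

```text
time: 10.6
eef_pos: [458.4, 292.2, 202.3]
tool_rot: [-0.149, 3.138, 0.0]
force: [-0.4, -0.4, -0.5]
grip_width: 55.0
grasp_force: 0.0
```

```bash
python3 - <<'E'
from h import *
st();togo([525.1,5.2,200])
E
```

```text
t 10.6 p [458.4 292.2 202.3] rv [-0.149  3.138  0.   ] F [-0.4 -0.4 -0.5] g 55.049300114103595 0.0
shift cm [ -3.91 -29.21   0.23]
```

Emit:
jog_arm(
  linear=[
    [-0.6, -4.5, 0],
    [-1.2, -9, 0],
    [-1.8, -13.5, 0],
    [-2.4, -18, 0],
    [-3, -22.5, 0],
    [-3.6, -27, 0],
    [-3.9, -29.2, 0],
    [-3.9, -29.2, 0],
  ],
  twist=[-1.7, -1.7, -1.7, -1.7, -1.7, -1.7, -1.7, -1.7],
  grip=4.0,
)

```text
time: 11.4
eef_pos: [524.7, 0.6, 200.5]
tool_rot: [0.185, -3.133, 0.003]
force: [-0.4, 0.5, -0.2]
grip_width: 39.9
grasp_force: 0.0
```

Emit:
jog_arm(
  linear=[
    [0, 0, 1],
    [0, 0, 2.5],
    [0, 0, 4],
    [0, 0, 5.5],
    [0, 0, 6.5],
    [0, 0, 7.5],
    [0, 0, 8],
    [0, 0, 8],
  ],
  twist=[0, 0, 0, 0, 0, 0, 0, 0],
)

```text
time: 12.2
eef_pos: [524.7, 5.7, 121.6]
tool_rot: [0.197, -3.134, -0.0]
force: [0.6, 0.0, 0.3]
grip_width: 40.3
grasp_force: 0.0
```

```bash
python3 - <<'E'
from h import *
st();togo([525.1,5.2,121])
a=snap('top');b=snap('side')
cv2.imwrite('pics/tab.png',np.hstack([a[130:250,170:370],b[110:260,290:440][15:135]]).repeat(2,0).repeat(2,1)[:,:,::-1])
E
```

```text
t 12.2 p [524.7   5.7 121.6] rv [ 0.197 -3.134 -0.   ] F [0.6 0.  0.3] g 40.30779375010019 0.0
shift cm [-0.03 -0.06  0.06]
```

View pics/tab.png

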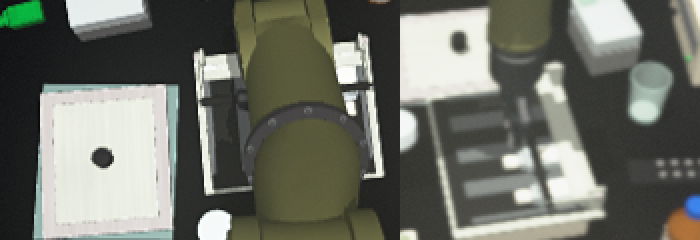

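Lid lies flat on the mat; fingers straddle the tab. Grip and swing.

Emit:
jog_arm(
  linear=[
    [0, 0, 0],
    [0, 0, 0],
    [0, 0, 0],
    [0, 0, 0],
    [0, 0, 0],
    [0, 0, 0],
    [0, 0, 0],
    [0, 0, 0],
  ],
  twist=[0, 0, 0, 0, 0, 0, 0, 0],
  grip=0.6,
  force=25,
)

```text
time: 13.1
eef_pos: [525.3, 5.2, 122.5]
tool_rot: [-0.196, 3.135, -0.0]
force: [-0.5, -1.6, 4.5]
grip_width: 11.5
grasp_force: 30.6
```

Emit:
jog_arm(
  linear=[
    [-0.25, 0, -0.8],
    [-0.57, 0, -1.6],
    [-1.4, 0, -3.1],
    [-2.5, 0, -4.4],
    [-3.8, 0, -5.5],
    [-5.3, 0, -6.4],
    [-6.9, 0, -7.0],
    [-8.5, 0, -7.3],
  ],
  twist=[0, 0, 0, 0, 0, 0, 0, 0],
)

```text
time: 13.9
eef_pos: [607.3, 15.7, 195.6]
tool_rot: [0.195, -3.13, 0.001]
force: [-6.7, -2.3, -3.4]
grip_width: 11.3
grasp_force: 27.0
```

Emit:
jog_arm(
  linear=[
    [-0.9, 0, 0],
    [-1.7, 0, 0],
    [-2.55, 0, 0.15],
    [-3.4, 0, 0.3],
    [-4.2, 0, 0.6],
    [-5.0, 0, 0.85],
    [-5.1, 0, 0.9],
    [-5.1, 0, 0.9],
  ],
  twist=[0, 0, 0, 0, 0, 0, 0, 0],
)

```text
time: 14.7
eef_pos: [660.9, 22.5, 186.8]
tool_rot: [-0.196, 3.134, 0.0]
force: [1.0, -0.8, 1.8]
grip_width: 11.3
grasp_force: 27.2
```

```bash
python3 - <<'E'
from h import *
st()
b=snap('side')
cv2.imwrite('pics/bar.png',b[110:260,280:440].repeat(2,0).repeat(2,1)[:,:,::-1])
E
```

```text
t 14.7 p [660.9  22.5 186.8] rv [-0.196  3.134  0.   ] F [ 1.  -0.8  1.8] g 11.345648602765076 27.22106695175171
```

View pics/bar.png

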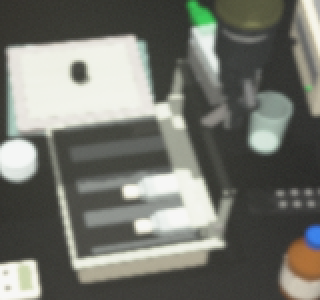

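Bar stands fully up; two flasks exposed. Release and go to flask 1.

Emit:
jog_arm(
  linear=[
    [0, 0, 0],
    [0, 0, 0],
    [0, 0, 0],
    [0, 0, -1],
    [0, 0, -3],
    [0, 0, -5],
    [0, 0, -6],
    [0, 0, -6],
  ],
  twist=[0, 0, 0, 0, 0, 0, 0, 0],
  grip=5.0,
)

```text
time: 15.55
eef_pos: [660.8, 22.5, 248.3]
tool_rot: [-0.196, 3.132, 0.0]
force: [-0.0, -0.3, 0.3]
grip_width: 49.6
grasp_force: 0.0
```

```bash
cat >> h.py <<'E'
EX=np.array([.9923,.1237]);EY=np.array([-.1237,.9923]);O=np.array([521.8,4.8])
def cap(n,im,y):
    """near end of cap in lane y -> local coords"""
    p=[proj(n,[*(O+EX*a+EY*b),96]) for a in(-110,60) for b in(y-17,y+17)]
    m=np.zeros(im.shape[:2],np.uint8);cv2.fillConvexPoly(m,cv2.convexHull(np.int32(p)),1)
    w=((im.min(2)>190)&(m>0));v,u=np.nonzero(w)
    P=np.array([ray(n,a,b,96)[:2]-O for a,b in zip(u,v)]);L=np.c_[P@EX,P@EY]
    k=L[:,0]<np.percentile(L[:,0],2)+15;print(n,'cap end x',L[:,0].min().round(1),'y',L[k,1].mean().round(1),len(L))
E
python3 - <<'E'
from h import *
st();togo([557.4,-22,247])
a=snap('top');b=snap('side');cap('top',a,-31.5);cap('side',b,-31.5);cap('top',a,-94.5);cap('side',b,-94.5)
E
```

```text
t 15.55 p [660.8  22.5 248.3] rv [-0.196  3.132  0.   ] F [-0.  -0.3  0.3] g 49.591075805291716 0.0
shift cm [10.82 -3.13  0.09]Traceback (most recent call last):
  File "<stdin>", line 3, in <module>
  File "h.py", line 27, in cap
    P=np.array([ray(n,a,b,96)[:2]-O for a,b in zip(u,v)]);L=np.c_[P@EX,P@EY]
                                                                  ~^~~
ValueError: matmul: Input operand 1 has a mismatch in its core dimension 0, with gufunc signature (n?,k),(k,m?)->(n?,m?) (size 2 is different from 0)
```

Emit:
jog_arm(
  linear=[
    [3, -0.8, 0],
    [6, -1.6, 0],
    [9, -2.6, 0],
    [10.8, -3.1, 0],
    [10.8, -3.1, 2],
    [10.8, -3.1, 5],
    [10.8, -3.1, 8],
    [10.8, -3.1, 10],
  ],
  twist=[0, 0, 0, 0, 0, 0, 0, 0],
)

```text
time: 16.45
eef_pos: [555.0, -22.0, 143.4]
tool_rot: [0.196, -3.132, -0.0]
force: [-0.1, -0.4, -0.9]
grip_width: 50.3
grasp_force: 0.0
```

```bash
python3 - <<'E'
from h import *
b=snap('side');st();togo([557.4,-22,91.5]);cap('side',b,-31.5);cap('side',b,-94.5)
cv2.imwrite('pics/f1.png',b[140:240,300:420].repeat(3,0).repeat(3,1)[:,:,::-1])
E
```

```text
t 16.5 p [553.6 -21.9 140.8] rv [ 1.960e-01 -3.128e+00 -1.000e-03] F [-0.6 -1.  -2.1] g 49.84427953143167 0.0
shift cm [-0.41 -0.06  4.93]
side cap end x -104.8 y -36.9 153
side cap end x -104.7 y -96.1 205
```

View pics/f1.png

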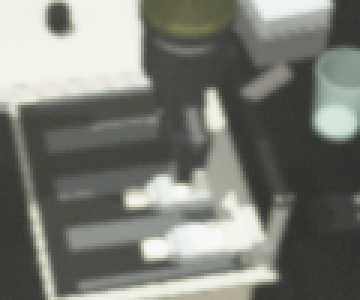

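Gripper is above flask 1 (cap at crop (135,200)), clear of flask 2. Descend.

Emit:
jog_arm(
  linear=[
    [0, 0, 1],
    [0, 0, 2],
    [0, 0, 3],
    [0, 0, 4],
    [0, 0, 4],
    [0, 0, 4],
    [0, 0, 4],
    [0, 0, 4],
  ],
  twist=[0, 0, 0, 0, 0, 0, 0, 0],
)

```text
time: 17.3
eef_pos: [557.1, -21.9, 106.8]
tool_rot: [-0.196, 3.135, -0.0]
force: [0.1, 0.3, 1.4]
grip_width: 50.1
grasp_force: 0.0
```

```bash
python3 - <<'E'
from h import *
st();togo([557.4,-22,91.5])
E
```

```text
t 17.3 p [557.1 -21.9 106.8] rv [-0.196  3.135 -0.   ] F [0.1 0.3 1.4] g 50.13937034734509 0.0
shift cm [-0.03 -0.01  1.53]
```

Emit:
jog_arm(
  linear=[
    [0, 0, 0.5],
    [0, 0, 1],
    [0, 0, 1.5],
    [0, 0, 1.5],
    [0, 0, 1.5],
    [0, 0, 1.5],
    [0, 0, 1.5],
    [0, 0, 1.5],
  ],
  twist=[0, 0, 0, 0, 0, 0, 0, 0],
)

```text
time: 18.1
eef_pos: [556.8, -21.9, 91.4]
tool_rot: [-0.196, 3.135, -0.0]
force: [0.9, -1.2, -0.7]
grip_width: 50.0
grasp_force: 0.0
```

Emit:
jog_arm(
  linear=[
    [0, 0, 0],
    [0, 0, 0],
    [0, 0, 0],
    [0, 0, 0],
    [0, 0, 0],
    [0, 0, 0],
    [0, 0, 0],
    [0, 0, 0],
  ],
  twist=[0, 0, 0, 0, 0, 0, 0, 0],
  grip=2.8,
  force=25,
)

```text
time: 18.9
eef_pos: [556.9, -21.9, 91.5]
tool_rot: [-0.196, 3.135, -0.0]
force: [-1.4, -0.3, 5.2]
grip_width: 33.1
grasp_force: 26.2
```

Emit:
jog_arm(
  linear=[
    [0.5, 0, 0],
    [1, 0, 0],
    [1.5, 0, 0],
    [2, 0, 0],
    [2.5, 0, 0],
    [3, 0, 0],
    [3.5, 0, 0],
    [3.5, 0, 0],
  ],
  twist=[0, 0, 0, 0, 0, 0, 0, 0],
)

```text
time: 19.7
eef_pos: [521.1, -26.4, 91.5]
tool_rot: [0.196, -3.135, 0.0]
force: [1.0, 0.9, 7.3]
grip_width: 33.5
grasp_force: 26.4
```

Emit:
jog_arm(
  linear=[
    [0, 0, -0.5],
    [0, 0, -1.5],
    [0, 0, -3],
    [0, 0, -4.5],
    [0, 0, -6],
    [0, 0, -7.5],
    [0, 0, -8.5],
    [0, 0, -8.5],
  ],
  twist=[0, 0, 0, 0, 0, 0, 0, 0],
)

```text
time: 20.5
eef_pos: [522.2, -26.3, 177.5]
tool_rot: [-0.196, 3.134, -0.0]
force: [1.1, 0.3, -0.9]
grip_width: 33.3
grasp_force: 25.5
```

```bash
python3 - <<'E'
from h import *
b=snap('side');st()
cv2.imwrite('pics/f2.png',b[110:240,280:440].repeat(3,0).repeat(3,1)[:,:,::-1])
# box axes
B=np.array([473.9,-300.7]);bx=np.array([np.cos(.0955),np.sin(.0955)]);by=np.array([-bx[1],bx[0]])
for x,y in((5,42),(5,-42)):
    T=B+x*bx+y*by;print(T.round(1));togo([*T,175])
E
```

```text
t 20.55 p [521.8 -26.3 176.6] rv [-0.196  3.135 -0.   ] F [-0.2 -0.2 -1. ] g 33.06959399277733 25.527091920375824
[ 474.9 -258.4]
shift cm [  7.55 -22.44   0.16]
[ 482.9 -342. ]
shift cm [  7.8  -30.84   0.16]
```

View pics/f2.png

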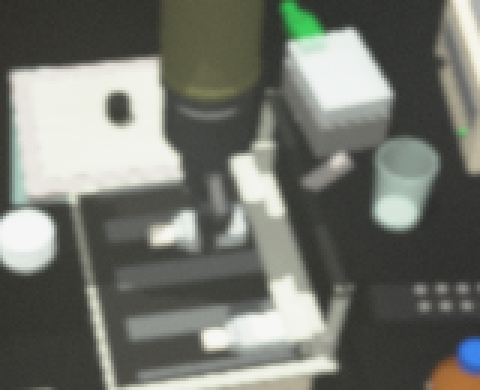

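Flask 1 is held level. Carry to the box's far half.

Emit:
jog_arm(
  linear=[
    [1, -4, 0],
    [2, -8, 0],
    [3, -12, 0],
    [4, -16, 0],
    [5, -20, 0],
    [6, -24, 0],
    [7, -28, 0],
    [7.8, -30.8, 0],
  ],
  twist=[1.7, 1.7, 1.7, 1.7, 1.7, 1.7, 1.7, 1.7],
)

```text
time: 21.35
eef_pos: [481.3, -344.5, 175.0]
tool_rot: [0.146, -3.136, -0.0]
force: [-0.0, -0.7, -0.7]
grip_width: 33.3
grasp_force: 25.5
```

Emit:
jog_arm(
  linear=[
    [0, 0, 0],
    [0, 0, 2],
    [0, 0, 4],
    [0, 0, 6],
    [0, 0, 8],
    [0, 0, 10],
    [0, 0, 10],
    [0, 0, 10],
  ],
  twist=[0, 0, 0, 0, 0, 0, 0, 0],
)

```text
time: 22.15
eef_pos: [482.8, -340.7, 75.9]
tool_rot: [0.151, -3.137, -0.002]
force: [0.4, 0.2, -0.6]
grip_width: 32.8
grasp_force: 25.5
```

```bash
python3 - <<'E'
from h import *
b=snap('side');st();togo([482.9,-342,10.5])
cv2.imwrite('pics/f3.png',b[230:370,260:420].repeat(3,0).repeat(3,1)[:,:,::-1])
E
```

```text
t 22.2 p [ 483.3 -341.2   76.7] rv [-0.15   3.138  0.   ] F [ 0.5 -0.2 -0.1] g 33.16229649730797 25.484738051891327
shift cm [ 0.05 -0.08  6.62]
```

View pics/f3.png

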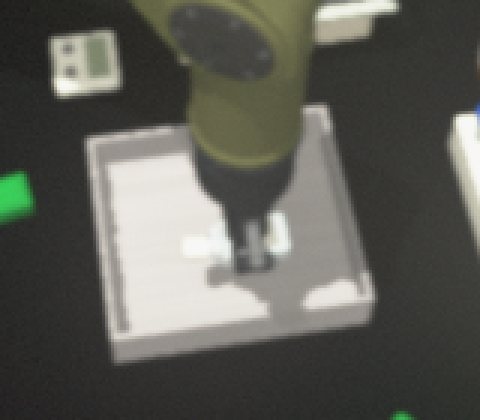

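Flask is over the box interior, clear of the walls. Lower, release (to 4.8 cm), retreat.

Emit:
jog_arm(
  linear=[
    [0, 0, 1.5],
    [0, 0, 3],
    [0, 0, 4.5],
    [0, 0, 5.5],
    [0, 0, 6.2],
    [0, 0, 6.6],
    [0, 0, 6.6],
    [0, 0, 6.6],
  ],
  twist=[0, 0, 0, 0, 0, 0, 0, 0],
)

```text
time: 23.0
eef_pos: [483.2, -341.8, 10.7]
tool_rot: [-0.149, 3.137, -0.001]
force: [0.4, 0.2, -0.3]
grip_width: 33.6
grasp_force: 25.5
```

Emit:
jog_arm(
  linear=[
    [0, 0, 0],
    [0, 0, 0],
    [0, 0, 0],
    [0, 0, 0],
    [0, 0, 0],
    [0, 0, -1],
    [0, 0, -3],
    [0, 0, -5],
  ],
  twist=[0, 0, 0, 0, 0, 0, 0, 0],
  grip=5.0,
)

```text
time: 23.8
eef_pos: [482.8, -341.4, 61.2]
tool_rot: [0.15, -3.138, -0.001]
force: [0.3, -0.7, 0.6]
grip_width: 50.0
grasp_force: 0.0
```

Emit:
jog_arm(
  linear=[
    [0, 0, -4],
    [0, 0, -8],
    [0, 0, -11],
    [0, 4, -13],
    [0, 8, -13],
    [0, 12, -13],
    [0, 15, -13],
    [0, 15, -13],
  ],
  twist=[0, 0, 0, 0, 0, 0, 0, 0],
)

```text
time: 24.6
eef_pos: [468.7, -187.4, 191.4]
tool_rot: [-0.159, 3.137, 0.003]
force: [0.3, -0.6, 0.4]
grip_width: 49.8
grasp_force: 0.0
```

```bash
python3 - <<'E'
from h import *
b=snap('side');a=snap('top');st()
T=O+EX*36+EY*(-94);togo([*T,180])
cap('side',b,-94.5);cap('top',a,-94.5)
cv2.imwrite('pics/f4.png',np.hstack([b[150:360,280:450],a[150:360,270:450]]).repeat(2,0).repeat(2,1)[:,:,::-1])
E
```

```text
t 24.7 p [ 468.9 -191.9  191.2] rv [-1.520e-01  3.137e+00 -1.000e-03] F [ 0.8 -0.8 -0.2] g 50.15311826523446 0.0
shift cm [-11.02   9.77   1.12]
side cap end x -3.4 y -94.1 160
top cap end x 14.6 y -95.2 115
```

View pics/f4.png

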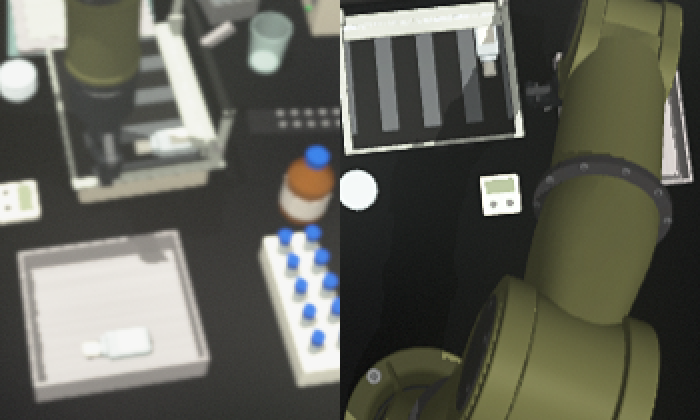

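Flask 1 lies flat in the box; flask 2 still in its lane.

Emit:
jog_arm(
  linear=[
    [-3, 3, 0],
    [-6, 6, 0],
    [-9, 9, 0],
    [-11, 9.8, 0],
    [-11, 9.8, 1.5],
    [-11, 9.8, 3],
    [-11, 9.8, 4.5],
    [-11, 9.8, 6],
  ],
  twist=[-1.7, -1.7, -1.7, -1.7, -1.7, -1.7, -1.7, -1.7],
  grip=4.2,
)

```text
time: 25.5
eef_pos: [569.2, -86.1, 129.7]
tool_rot: [-0.193, 3.136, -0.001]
force: [0.0, 0.3, 0.1]
grip_width: 42.0
grasp_force: 0.0
```

Emit:
jog_arm(
  linear=[
    [0, 0, 1],
    [0, 0, 1],
    [0, 0, 1],
    [0, 0, 1],
    [0, 0, 1],
    [0, 0, 1],
    [0, 0, 1],
    [0, 0, 1],
  ],
  twist=[0, 0, 0, 0, 0, 0, 0, 0],
)

```text
time: 26.3
eef_pos: [568.9, -84.2, 120.5]
tool_rot: [-0.196, 3.135, -0.0]
force: [-0.2, -0.3, -0.4]
grip_width: 42.1
grasp_force: 0.0
```

```bash
python3 - <<'E'
from h import *
b=snap('side');st();T=O+EX*36+EY*(-93.5);togo([*T,91.5])
cv2.imwrite('pics/f5.png',b[140:260,300:440].repeat(3,0).repeat(3,1)[:,:,::-1])
E
```

```text
t 26.35 p [568.9 -84.2 120.4] rv [-0.196  3.135 -0.   ] F [ 0.6 -0.3 -1.2] g 41.8645540353762 0.0
shift cm [-0.03  0.06  2.89]
```

View pics/f5.png

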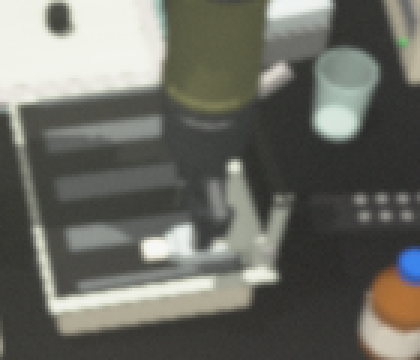

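Gripper is right over flask 2 (cap at crop (152,250)). Descend and grip.

Emit:
jog_arm(
  linear=[
    [0, 0.05, 0.5],
    [0, 0.05, 1],
    [0, 0.05, 1.5],
    [0, 0.05, 2],
    [0, 0.05, 2.5],
    [0, 0.05, 2.9],
    [0, 0.05, 2.9],
    [0, 0.05, 2.9],
  ],
  twist=[0, 0, 0, 0, 0, 0, 0, 0],
)

```text
time: 27.15
eef_pos: [568.8, -83.7, 91.2]
tool_rot: [0.196, -3.135, -0.0]
force: [0.1, 0.5, 0.2]
grip_width: 41.8
grasp_force: 0.0
```

Emit:
jog_arm(
  linear=[
    [0, 0, 0],
    [0, 0, 0],
    [0, 0, 0],
    [0, 0, 0],
    [0, 0, 0],
    [0, 0, 0],
    [0, 0, 0],
    [0, 0, 0],
  ],
  twist=[0, 0, 0, 0, 0, 0, 0, 0],
  grip=2.8,
  force=25,
)

```text
time: 27.95
eef_pos: [569.0, -83.7, 91.5]
tool_rot: [-0.196, 3.135, -0.0]
force: [0.4, -0.5, 5.2]
grip_width: 33.5
grasp_force: 26.1
```

Emit:
jog_arm(
  linear=[
    [0.5, 0, 0],
    [1, 0, 0],
    [1.5, 0, 0],
    [2, 0, 0],
    [2.5, 0, 0],
    [3, 0, 0],
    [3.8, 0, 0],
    [3.8, 0, 0],
  ],
  twist=[0, 0, 0, 0, 0, 0, 0, 0],
)

```text
time: 28.75
eef_pos: [529.9, -88.7, 91.5]
tool_rot: [0.196, -3.135, 0.0]
force: [0.0, -0.1, 8.4]
grip_width: 33.0
grasp_force: 26.4
```

Emit:
jog_arm(
  linear=[
    [0, 0, -0.5],
    [0, 0, -1.5],
    [0, 0, -3],
    [0, 0, -4.5],
    [0, 0, -6],
    [0, 0, -7.5],
    [0, 0, -8.5],
    [0, 0, -8.5],
  ],
  twist=[0, 0, 0, 0, 0, 0, 0, 0],
)

```text
time: 29.55
eef_pos: [531.3, -88.6, 177.5]
tool_rot: [-0.196, 3.134, -0.001]
force: [0.1, -0.0, -1.2]
grip_width: 33.5
grasp_force: 25.4
```

```bash
python3 - <<'E'
from h import *
st();togo([474.9,-258.4,75])
E
```

```text
t 29.55 p [531.3 -88.6 177.5] rv [-1.960e-01  3.134e+00 -1.000e-03] F [ 0.1 -0.  -1.2] g 33.51568581914109 25.39364218711853
shift cm [  7.73 -16.14  10.25]
```

Emit:
jog_arm(
  linear=[
    [1.6, -3.2, 0],
    [3.2, -6.4, 0],
    [4.8, -9.6, 0],
    [6.2, -12.8, 0],
    [7.7, -16.1, 0],
    [7.7, -16.1, 2],
    [7.7, -16.1, 4],
    [7.7, -16.1, 6],
  ],
  twist=[1.7, 1.7, 1.7, 1.7, 1.7, 1.7, 1.7, 1.7],
)

```text
time: 30.35
eef_pos: [473.9, -258.0, 114.9]
tool_rot: [0.148, -3.137, -0.001]
force: [-0.0, -1.3, -1.6]
grip_width: 33.4
grasp_force: 25.4
```

```bash
python3 - <<'E'
from h import *
b=snap('side');st();togo([474.9,-258.4,10.5])
cv2.imwrite('pics/f6.png',b[120:360,260:460].repeat(2,0).repeat(2,1)[:,:,::-1])
E
```

```text
t 30.4 p [ 472.4 -256.9  111.8] rv [ 0.149 -3.133 -0.005] F [-0.6 -0.5 -3.6] g 33.41758071154738 25.368334650993347
shift cm [-0.29 -0.2  10.13]
```

View pics/f6.png

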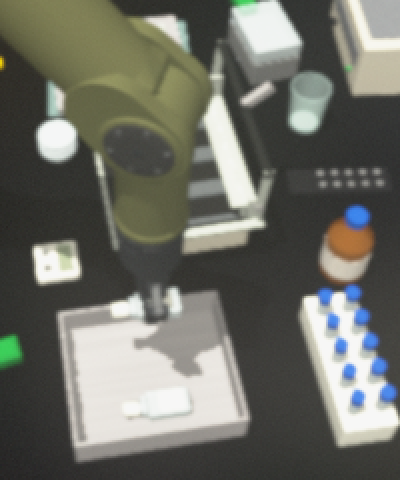

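Flask 1 unmoved, flask 2 hovering over the near half. Lower.

Emit:
jog_arm(
  linear=[
    [0, 0, 1.5],
    [0, 0, 3],
    [0, 0, 4.5],
    [0, 0, 6],
    [0, 0, 7.5],
    [0, 0, 9],
    [0, 0, 9.5],
    [0, 0, 9.5],
  ],
  twist=[0, 0, 0, 0, 0, 0, 0, 0],
)

```text
time: 31.2
eef_pos: [474.1, -257.4, 20.7]
tool_rot: [0.15, -3.136, -0.002]
force: [0.2, 0.1, -0.8]
grip_width: 33.3
grasp_force: 25.4
```

Emit:
jog_arm(
  linear=[
    [0, 0, 0.3],
    [0, 0, 0.6],
    [0, 0, 0.9],
    [0, 0, 1.1],
    [0, 0, 1.1],
    [0, 0, 1.1],
    [0, 0, 1.1],
    [0, 0, 1.1],
  ],
  twist=[0, 0, 0, 0, 0, 0, 0, 0],
)

```text
time: 32.0
eef_pos: [474.8, -257.8, 10.4]
tool_rot: [-0.15, 3.138, -0.0]
force: [-0.5, -0.0, -0.4]
grip_width: 33.5
grasp_force: 25.4
```

Emit:
jog_arm(
  linear=[
    [0, 0, 0],
    [0, 0, 0],
    [0, 0, 0],
    [0, 0, 0],
    [0, 0, 0],
    [0, 0, -1],
    [0, 0, -3],
    [0, 0, -5],
  ],
  twist=[0, 0, 0, 0, 0, 0, 0, 0],
  grip=4.8,
)

```text
time: 32.8
eef_pos: [474.6, -257.7, 61.2]
tool_rot: [0.15, -3.137, -0.001]
force: [-0.1, -0.0, -0.7]
grip_width: 47.9
grasp_force: 0.0
```

Emit:
jog_arm(
  linear=[
    [0, 0, -4],
    [0, 0, -8],
    [0, 0, -12],
    [0, 0, -16],
    [0, 0, -19],
    [0, 0, -19],
    [0, 0, -19],
    [0, 0, -19],
  ],
  twist=[0, 0, 0, 0, 0, 0, 0, 0],
)

```text
time: 33.6
eef_pos: [474.1, -257.5, 249.6]
tool_rot: [0.15, -3.137, -0.001]
force: [-0.1, 0.5, 0.1]
grip_width: 47.8
grasp_force: 0.0
```

```bash
python3 - <<'E'
from h import *
st();togo([660.9,22.5,248])
E
```

```text
t 33.6 p [ 474.1 -257.5  249.6] rv [ 1.500e-01 -3.137e+00 -1.000e-03] F [-0.1  0.5  0.1] g 47.79959136607726 0.0
shift cm [-21.26  26.09   0.15]
```

Emit:
jog_arm(
  linear=[
    [-3, 4, 0],
    [-6, 8, 0],
    [-9, 12, 0],
    [-12, 15.5, 0],
    [-15, 19, 0],
    [-18, 22.5, 0],
    [-21.3, 26.1, 0],
    [-21.3, 26.1, 0],
  ],
  twist=[-1.7, -1.7, -1.7, -1.7, -1.7, -1.7, -1.7, -1.7],
  grip=4.0,
)

```text
time: 34.4
eef_pos: [663.4, 31.2, 247.4]
tool_rot: [0.211, -3.132, -0.009]
force: [0.0, 0.7, -0.0]
grip_width: 39.9
grasp_force: 0.0
```

Emit:
jog_arm(
  linear=[
    [0, 0, 0],
    [0, 0, 0],
    [0, 0, 0],
    [0, 0, 0],
    [0, 0, 0],
    [0, 0, 0],
    [0, 0, 0],
    [0, 0, 0],
  ],
  twist=[0, 0, 0, 0, 0, 0, 0, 0],
)

```text
time: 35.2
eef_pos: [662.0, 22.2, 250.4]
tool_rot: [-0.196, 3.135, -0.0]
force: [-0.1, 0.1, -0.1]
grip_width: 39.9
grasp_force: 0.0
```

```bash
python3 - <<'E'
from h import *
a=snap('top');b=snap('side');st();togo([660.9,22.5,187])
cv2.imwrite('pics/g1.png',np.hstack([a[130:260,180:460],b[110:370,280:420].repeat(1,0)[:130]]).repeat(1,0) if 0 else np.hstack([a[120:360,180:460],b[115:355,280:400]]).repeat(2,0).repeat(2,1)[:,:,::-1])
E
```

```text
t 35.3 p [661.9  22.3 250.3] rv [ 0.196 -3.135 -0.   ] F [-0.3  0.1  0.9] g 40.077675347978115 0.0
shift cm [0.1  0.03 6.33]
```

View pics/g1.png

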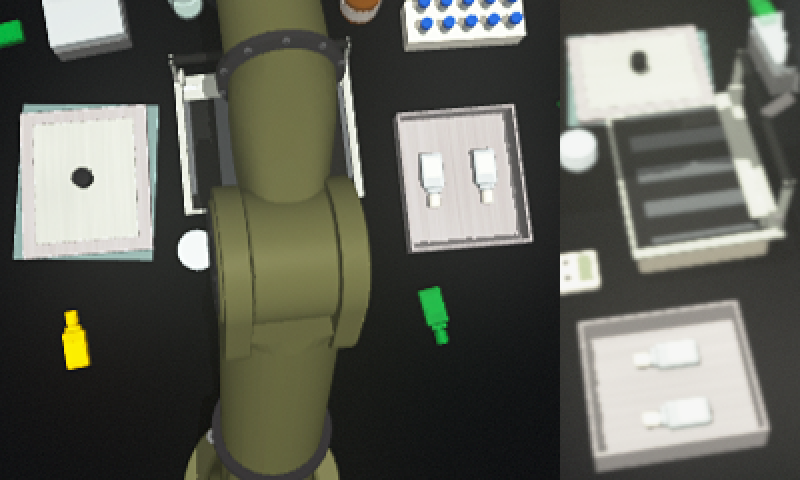

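Both flasks lie flat in the box, shaker is empty. Swing the bar down.

Emit:
jog_arm(
  linear=[
    [0.1, 0, 1.5],
    [0.1, 0, 3],
    [0.1, 0, 4.5],
    [0.1, 0, 5.5],
    [0.1, 0, 6.3],
    [0.1, 0, 6.3],
    [0.1, 0, 6.3],
    [0.1, 0, 6.3],
  ],
  twist=[0, 0, 0, 0, 0, 0, 0, 0],
)

```text
time: 36.1
eef_pos: [661.4, 22.2, 188.1]
tool_rot: [-0.196, 3.134, -0.0]
force: [-0.8, 0.3, 0.3]
grip_width: 39.9
grasp_force: 0.0
```

Emit:
jog_arm(
  linear=[
    [0, 0, 0],
    [0, 0, 0],
    [0, 0, 0],
    [0, 0, 0],
    [0, 0, 0],
    [0, 0, 0],
    [0, 0, 0],
    [0, 0, 0],
  ],
  twist=[0, 0, 0, 0, 0, 0, 0, 0],
  grip=0.6,
  force=25,
)

```text
time: 36.9
eef_pos: [661.3, 22.6, 187.8]
tool_rot: [-0.196, 3.134, 0.001]
force: [0.3, 1.6, 6.3]
grip_width: 11.5
grasp_force: 27.9
```

Emit:
jog_arm(
  linear=[
    [0.8, 0, -0.35],
    [1.6, 0, -0.57],
    [2.5, 0, -0.75],
    [3.3, 0, -0.86],
    [4.2, 0, -0.88],
    [5, 0, -0.85],
    [5.9, 0, -0.72],
    [6.7, 0, -0.54],
  ],
  twist=[0, 0, 0, 0, 0, 0, 0, 0],
)

```text
time: 37.7
eef_pos: [594.8, 14.0, 193.3]
tool_rot: [-0.196, 3.133, 0.0]
force: [5.3, 2.4, 0.2]
grip_width: 11.6
grasp_force: 28.7
```

Emit:
jog_arm(
  linear=[
    [0.8, 0, 0.27],
    [1.6, 0, 0.6],
    [2.4, 0, 1],
    [3.05, 0, 1.44],
    [3.7, 0, 2],
    [4.35, 0, 2.54],
    [4.9, 0, 3.2],
    [5.4, 0, 3.84],
  ],
  twist=[0, 0, 0, 0, 0, 0, 0, 0],
)

```text
time: 38.5
eef_pos: [539.5, 6.9, 153.9]
tool_rot: [0.196, -3.134, 0.0]
force: [1.1, 2.0, 4.5]
grip_width: 11.3
grasp_force: 29.6
```

```bash
python3 - <<'E'
from h import *
st();togo([525.2,5.2,121])
E
```

```text
t 38.5 p [539.5   6.9 153.9] rv [ 0.196 -3.134  0.   ] F [1.1 2.  4.5] g 11.336241381748122 29.593446850776672
shift cm [1.44 0.01 3.3 ]
```

Emit:
jog_arm(
  linear=[
    [0.45, 0, 0.8],
    [0.85, 0, 1.6],
    [1.15, 0, 2.4],
    [1.35, 0, 3],
    [1.45, 0, 3.4],
    [1.45, 0, 3.5],
    [1.45, 0, 3.5],
    [1.45, 0, 3.5],
  ],
  twist=[0, 0, 0, 0, 0, 0, 0, 0],
)

```text
time: 39.3
eef_pos: [525.9, 5.1, 122.6]
tool_rot: [-0.196, 3.134, -0.002]
force: [-11.0, 1.0, 41.1]
grip_width: 11.3
grasp_force: 35.4
```

Emit:
jog_arm(
  linear=[
    [0, 0, 0.1],
    [0, 0, 0.2],
    [0, 0, 0.2],
    [0, 0, 0.2],
    [0, 0, 0.2],
    [0, 0, 0.2],
    [0, 0, 0.2],
    [0, 0, 0.2],
  ],
  twist=[0, 0, 0, 0, 0, 0, 0, 0],
)

```text
time: 40.1
eef_pos: [526.3, 5.2, 121.6]
tool_rot: [-0.196, 3.133, -0.002]
force: [-13.2, 2.1, 49.5]
grip_width: 11.1
grasp_force: 37.5
```

Emit:
jog_arm(
  linear=[
    [0, 0, 0],
    [0, 0, 0],
    [0, 0, 0],
    [0, 0, 0],
    [0, 0, -1],
    [0, 0, -4],
    [0, 0, -8],
    [0, 0, -10],
  ],
  twist=[0, 0, 0, 0, 0, 0, 0, 0],
  grip=4.0,
)

```text
time: 40.9
eef_pos: [527.5, 5.5, 220.6]
tool_rot: [-0.196, 3.132, 0.0]
force: [-0.1, 0.2, -0.9]
grip_width: 39.9
grasp_force: 0.0
```

```bash
python3 - <<'E'
from h import *
a=snap('top');b=snap('side');st()
def big(m,roi):
    x0,x1,y0,y1=roi;k=np.zeros(m.shape,np.uint8);k[y0:y1,x0:x1]=m[y0:y1,x0:x1];return max(cv2.findContours(k,0,2)[0],key=cv2.contourArea)
for n,im,k,l in(('top',a,(200,250,180,235),(180,265,155,260)),('side',b,(305,340,130,160),(270,360,115,185))):
    m=cv2.moments(big(im.max(2)<90,k));u,v=m['m10']/m['m00'],m['m01']/m['m00'];print(n,'knob',u,v,ray(n,u,v,37).round(1))
    h=cv2.convexHull(big((im.min(2)>140)&(im.max(2).astype(int)-im.min(2)<30),l));e=cv2.approxPolyDP(h,5,True)[:,0]
    print(e.tolist(),[ray(n,*p,16)[:2].round(0).tolist() for p in e])
Z=np.vstack([b[115:235,280:440]]).repeat(3,0).repeat(3,1);cv2.imwrite('pics/g2.png',Z[:,:,::-1])
togo([458.4,292.2,220])
E
```

```text
t 41.0 p [528.2   5.4 220.8] rv [-0.196  3.13  -0.   ] F [-0.4 -1.7 -0.2] g 39.94223134876227 0.0
top knob 220.80103359173125 208.4547803617571 [458.  292.1  37. ]
[[252, 172], [256, 243], [192, 249], [190, 177]] [[582.0, 205.0], [355.0, 180.0], [332.0, 378.0], [560.0, 402.0]]
side knob 319.03144654088044 145.55974842767296 [457.9 290.   37. ]
[[335, 129], [344, 169], [285, 177], [285, 133]] [[520.0, 396.0], [537.0, 195.0], [341.0, 169.0], [339.0, 384.0]]
shift cm [ 3.36 29.33  0.04]
```

View pics/g2.png

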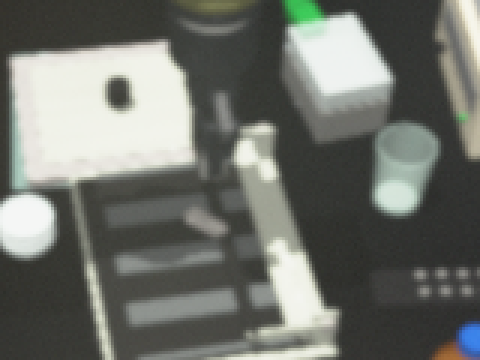

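Bar lies down again, lid is where it was left (458, 292). Fetch the lid; from now on numeric checks only.

Emit:
jog_arm(
  linear=[
    [0.5, 4.5, 0],
    [1, 9, 0],
    [1.6, 13.5, 0],
    [2.1, 18, 0],
    [2.6, 22.5, 0],
    [3.1, 27, 0],
    [3.4, 29.3, 0],
    [3.4, 29.3, 0],
  ],
  twist=[1.7, 1.7, 1.7, 1.7, 1.7, 1.7, 1.7, 1.7],
  grip=6.0,
)

```text
time: 41.8
eef_pos: [453.9, 296.0, 216.5]
tool_rot: [0.16, -3.135, -0.002]
force: [-0.2, -0.2, -0.1]
grip_width: 60.0
grasp_force: 0.0
```

Emit:
jog_arm(
  linear=[
    [0, 0, 2],
    [0, 0, 5],
    [0, 0, 8],
    [0, 0, 11],
    [0, 0, 13],
    [0, 0, 14],
    [0, 0, 14],
    [0, 0, 14],
  ],
  twist=[0, 0, 0, 0, 0, 0, 0, 0],
)

```text
time: 42.6
eef_pos: [456.8, 291.5, 77.8]
tool_rot: [-0.149, 3.138, -0.0]
force: [-0.1, -0.4, -0.2]
grip_width: 59.9
grasp_force: 0.0
```

```bash
python3 - <<'E'
from h import *
st();togo([458.4,292.2,20.5])
E
```

```text
t 42.6 p [456.8 291.5  77.8] rv [-0.149  3.138 -0.   ] F [-0.1 -0.4 -0.2] g 59.93657523685319 0.0
shift cm [-0.17  0.05  5.73]
```

Emit:
jog_arm(
  linear=[
    [-0.2, 0, 1.5],
    [-0.2, 0, 3],
    [-0.2, 0, 4.5],
    [-0.2, 0, 5.2],
    [-0.2, 0, 5.6],
    [-0.2, 0, 5.6],
    [-0.2, 0, 5.6],
    [-0.2, 0, 5.6],
  ],
  twist=[0, 0, 0, 0, 0, 0, 0, 0],
)

```text
time: 43.4
eef_pos: [458.7, 292.2, 22.0]
tool_rot: [-0.15, 3.137, 0.001]
force: [-0.1, 0.5, -0.2]
grip_width: 59.8
grasp_force: 0.0
```

Emit:
jog_arm(
  linear=[
    [0, 0, 0],
    [0, 0, 0],
    [0, 0, 0],
    [0, 0, 0],
    [0, 0, 0],
    [0, 0, 0],
    [0, 0, 0],
    [0, 0, 0],
  ],
  twist=[0, 0, 0, 0, 0, 0, 0, 0],
  grip=2,
  force=60,
)

```text
time: 44.2
eef_pos: [458.4, 292.2, 21.8]
tool_rot: [-0.15, 3.137, 0.001]
force: [-1.1, -0.4, 5.5]
grip_width: 28.6
grasp_force: 58.9
```

Emit:
jog_arm(
  linear=[
    [0, 0, -0.5],
    [0, 0, -1.5],
    [0, 0, -4],
    [0, 0, -7],
    [0, 0, -10],
    [0, 0, -13],
    [0, 0, -16],
    [0, 0, -18.5],
  ],
  twist=[0, 0, 0, 0, 0, 0, 0, 0],
)

```text
time: 45.0
eef_pos: [458.0, 291.7, 208.4]
tool_rot: [-0.15, 3.138, 0.0]
force: [0.1, 0.3, -4.5]
grip_width: 28.7
grasp_force: 60.0
```

```bash
python3 - <<'E'
from h import *
st();togo([473.9,-299.7,205])
E
```

```text
t 45.0 p [458.  291.7 208.4] rv [-0.15   3.138  0.   ] F [ 0.1  0.3 -4.5] g 28.708406235940593 59.963529109954834
shift cm [  4.05 -59.03   0.32]
```

Emit:
jog_arm(
  linear=[
    [0.3, -4, 0],
    [0.5, -8, 0],
    [0.8, -12, 0],
    [1.1, -16, 0],
    [1.4, -20, 0],
    [1.6, -24, 0],
    [1.9, -28, 0],
    [2.2, -32, 0],
  ],
  twist=[0, 0, 0, 0, 0, 0, 0, 0],
)

```text
time: 45.8
eef_pos: [466.1, -30.2, 206.8]
tool_rot: [0.15, -3.138, -0.0]
force: [1.3, -0.4, -4.3]
grip_width: 28.9
grasp_force: 60.3
```

Emit:
jog_arm(
  linear=[
    [0.3, -4, 0],
    [0.5, -8, 0],
    [0.8, -12, 0],
    [1.1, -16, 0],
    [1.4, -20, 0],
    [1.6, -24, 0],
    [1.8, -26.5, 0],
    [1.9, -27, 0],
  ],
  twist=[0, 0, 0, 0, 0, 0, 0, 0],
)

```text
time: 46.6
eef_pos: [472.2, -303.3, 206.2]
tool_rot: [0.142, -3.137, 0.002]
force: [-0.7, -0.2, -4.8]
grip_width: 28.5
grasp_force: 60.4
```

```bash
python3 - <<'E'
from h import *
st();togo([474,-300,100])
g=cv2.imread('pics/g1.png')[::2,::2]
im=g[:,:280];m=(im.min(2)>75).astype(np.uint8)
k=np.zeros_like(m);k[45:130,195:270]=m[45:130,195:270]
k=cv2.morphologyEx(k,cv2.MORPH_CLOSE,np.ones((5,5)))
h=cv2.convexHull(max(cv2.findContours(k,0,2)[0],key=cv2.contourArea));e=cv2.approxPolyDP(h,4,True)[:,0]
P=np.array([ray('top',u+180,v+120,48)[:2] for u,v in e]);print(e.tolist(),P.round(0).tolist(),P.mean(0))
E
```

```text
t 46.6 p [ 472.2 -303.3  206.2] rv [ 1.420e-01 -3.137e+00  2.000e-03] F [-0.7 -0.2 -4.8] g 28.48695792189284 60.35637974739075
shift cm [-0.23  0.32 10.62]
[[257, 52], [266, 120], [204, 125], [198, 56]] [[590.0, -383.0], [376.0, -405.0], [357.0, -215.0], [572.0, -197.0]] [ 473.83224255 -300.1999796 ]
```

Emit:
jog_arm(
  linear=[
    [0, 0, 1.5],
    [0, 0, 3.5],
    [0, 0, 6],
    [0, 0, 8.5],
    [0, 0, 10.5],
    [0, 0, 10.5],
    [0, 0, 10.5],
    [0, 0, 10.5],
  ],
  twist=[0, 0, 0, 0, 0, 0, 0, 0],
)

```text
time: 47.4
eef_pos: [474.4, -299.3, 102.7]
tool_rot: [-0.15, 3.136, -0.001]
force: [-0.4, 0.0, -4.7]
grip_width: 28.1
grasp_force: 60.2
```

```bash
python3 - <<'E'
from h import *
st();togo([474,-300,56.5])
E
```

```text
t 47.4 p [ 474.4 -299.3  102.7] rv [-1.500e-01  3.136e+00 -1.000e-03] F [-0.4  0.  -4.7] g 28.142407926559905 60.24043321609497
shift cm [ 0.05 -0.06  4.62]
```

Emit:
jog_arm(
  linear=[
    [0, -0.05, 1],
    [0, -0.05, 2],
    [0, -0.05, 2.8],
    [0, -0.05, 3.4],
    [0, -0.05, 4],
    [0, -0.05, 4.5],
    [0, -0.05, 4.5],
    [0, -0.05, 4.5],
  ],
  twist=[0, 0, 0, 0, 0, 0, 0, 0],
)

```text
time: 48.2
eef_pos: [473.6, -299.7, 56.8]
tool_rot: [-0.149, 3.138, -0.0]
force: [-2.2, 1.5, 4.0]
grip_width: 27.9
grasp_force: 61.3
```

Emit:
jog_arm(
  linear=[
    [0, 0, 0],
    [0, 0, 0.1],
    [0, 0, 0.1],
    [0, 0, 0.1],
    [0, 0, 0.1],
    [0, 0, 0.1],
    [0, 0, 0.1],
    [0, 0, 0.1],
  ],
  twist=[0, 0, 0, 0, 0, 0, 0, 0],
)

```text
time: 49.0
eef_pos: [473.6, -299.8, 56.8]
tool_rot: [-0.149, 3.138, -0.001]
force: [-4.2, 2.3, 16.4]
grip_width: 28.3
grasp_force: 62.7
```

Seated at full depth (contact at 56.8). Release, retreat, verify.

Emit:
jog_arm(
  linear=[
    [0, 0, 0],
    [0, 0, 0],
    [0, 0, 0],
    [0, 0, 0],
    [0, 0, 0],
    [0, 0, -1],
    [0, 0, -3],
    [0, 0, -6],
  ],
  twist=[0, 0, 0, 0, 0, 0, 0, 0],
  grip=6.0,
)

```text
time: 49.8
eef_pos: [472.8, -299.3, 115.3]
tool_rot: [0.15, -3.136, -0.003]
force: [1.2, -0.3, -0.7]
grip_width: 60.1
grasp_force: 0.0
```

Emit:
jog_arm(
  linear=[
    [0, 0, -4],
    [0, 0, -8],
    [0, 0, -12],
    [0, 4, -12],
    [0, 8, -12],
    [0, 13, -12],
    [0, 18, -12],
    [0, 22, -12],
  ],
  twist=[0, 0, 0, 0, 0, 0, 0, 0],
)

```text
time: 50.6
eef_pos: [452.1, -78.0, 236.2]
tool_rot: [-0.152, 3.137, 0.0]
force: [0.6, -0.2, 0.6]
grip_width: 60.0
grasp_force: 0.0
```

Emit:
jog_arm(
  linear=[
    [0, 5, 0],
    [0, 10, 0],
    [0, 15, 0],
    [0, 20, 0],
    [0, 25, 0],
    [0, 30, 0],
    [0, 30, 0],
    [0, 30, 0],
  ],
  twist=[0, 0, 0, 0, 0, 0, 0, 0],
)

```text
time: 51.4
eef_pos: [423.7, 218.9, 235.7]
tool_rot: [-0.155, 3.138, -0.0]
force: [-1.0, -0.7, -0.3]
grip_width: 60.2
grasp_force: 0.0
```

```bash
python3 - <<'E'
from h import *
a=snap('top');b=snap('side');st()
def big(m,roi):
    x0,x1,y0,y1=roi;k=np.zeros(m.shape,np.uint8);k[y0:y1,x0:x1]=m[y0:y1,x0:x1];return max(cv2.findContours(k,0,2)[0],key=cv2.contourArea)
for n,im,k,l in(('top',a,(395,430,190,225),(370,455,160,255)),('side',b,(320,350,285,310),(275,395,255,355))):
    m=cv2.moments(big(im.max(2)<110,k));u,v=m['m10']/m['m00'],m['m01']/m['m00'];print(n,'knob',u,v,ray(n,u,v,72).round(1))
    e=cv2.approxPolyDP(cv2.convexHull(big(im.min(2)>140,l)),6,True)[:,0];print(e.tolist(),[ray(n,*p,48)[:2].round(0).tolist() for p in e])
# bar rod + tab comparison with the start pictures
for n,im in(('top',a),('side',b)):
    o=cv2.imread(f'pics/{n}0.png')[:,:,::-1].astype(int);d=abs(o-im.astype(int)).max(2)
    for nm,L in(('rod y=100',(28,100)),('rod y=60',(28,60)),('rod y=-60',(28,-60)),('rod y=-110',(28,-110))):
        u,v=proj(n,[*(O+EX*L[0]+EY*L[1]),115.5]).round().astype(int);print(n,nm,im[v-3:v+4,u].max(1) if n=='top' else im[v,u-3:u+4].max(1),(o[v-3:v+4,u] if n=='top' else o[v,u-3:u+4]).max(1))
E
```

```text
t 51.5 p [424.3 216.5 235.5] rv [-1.480e-01  3.138e+00 -2.000e-03] F [-0.5 -0.8  0. ] g 60.30473208914319 0.0
top knob 412.7793764988009 206.67386091127096 [ 473.4 -299.7   72. ]
[[438, 170], [448, 242], [383, 248], [376, 174]] [[597.0, -387.0], [371.0, -411.0], [347.0, -212.0], [579.0, -191.0]]
side knob 334.4555555555556 297.03333333333336 [ 473.5 -301.6   72. ]
[[370, 262], [387, 331], [295, 346], [286, 273]] [[578.0, -189.0], [598.0, -387.0], [372.0, -413.0], [349.0, -212.0]]
top rod y=100 [45 42 51 52 50 48 50] [46 47 52 55 53 50 53]
top rod y=60 [131  98  46  51  51  44 102] [132 101  50  53  53  47 102]
top rod y=-60 [101  48  53  52  45 103 131] [100  50  54  56  49 102 134]
top rod y=-110 [69 53 53 55 53 48 49] [ 88  60  55  58  50  93 105]
side rod y=100 [134 103  76  67  77 103 128] [157 116  82  71  81 110 135]
side rod y=60 [65 65 65 65 64 63 71] [69 65 66 69 67 68 74]
side rod y=-60 [65 62 63 63 63 63 65] [140 100  75  72  78 104 132]
side rod y=-110 [64 64 65 66 62 63 65] [177 129  85  76 100 157 216]
```

Lid and bar are back at their starting pixel positions, and nothing is touching the robot. Handing in.

```bash
python3 -c "
from cell import ctrl
print(ctrl.sign_off())"
```

```text
the job is handed in; nothing more can be done
None
```

The job is handed in at about 51 s: both flasks (only two were there) lie flat in the box, the bar is down and the lid is seated, though I viewed 15 pictures, one over the limit of 14, and sign-off returned no verdict.

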